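# Hang the onion bin on the louvered rack and lock it under the keeper

### The job

Lift the onion bin off the worktop by its handle, hang it by its rear lip on the top louver of the rack, and then slide it to the left along the louver, under the keeper, until it stops against the end plate. Keep the onions in it and be gentle: the panel is only clamped by hand, so do not ram or shove it, and leave the other things on the worktop alone.

Things in the scene. Friction and masses are not known exactly. Their poses are not given: they have to be found in the camera images.
- bin: White sheet-metal bin with a rod handle, holding two red onions, on the worktop. 126 mm wide (own y), 90 mm deep (own x); back wall 80 mm high, front 50 mm; 0.4 to 0.55 kg with the onions. Origin: centre of the underside; z up, +x towards the back wall, whose rear face is 45 mm behind the origin and has the lip at its top, along y.
- bin_grip (a point): Centre of the wooden grip on the bin's handle: a bar 52 mm long (bin's x), 16 mm wide (bin's y) and 18 mm high, 120 mm above the underside, 2 mm in front of the bin's origin. Pinch it from above across the 16 mm, fingers closing along the bin's y. Axes as the bin's.
- bin_lip (a point): Middle of the lower edge of the bin's lip, 52.5 mm behind the bin's origin, 64.5 mm above the underside. The lip is 120 mm long; its flat part runs 9 mm to the rear, 77 to 80 mm above the underside, then turns down. The turned-down edge is 3 mm thick and ends here; the slot between it and the back wall is 6 mm wide. Axes as the bin's.
- rack: Fixed louvered rack: wooden board 125 x 400 x 18 mm, two steel uprights, on them a steel panel 380 mm wide with three level louvers 36 mm apart. Origin on the worktop, x to the rear (bins hang on the -x side), y left along the louvers, z up. A second bin, empty, is bolted on at the right, y -186 to -60 mm. The clamps stand 35 N from the bin or hand, no more.
- rack_louver (a point): NOMINAL middle of the top louver's upper edge, front face, fixed to the board: 23, 0, 190 mm in the rack's frame. The panel sits in slots and hand clamps: its louvers are really anywhere up to 16 mm farther forward or back AND up to 14 mm higher or lower. This is not measured: feel for it (or look). All louvers share one front plane; they are smooth and slippery. Axes as the rack's.
- rack_gap (a point): NOMINAL middle of the gap into which the lip drops (off by the same unmeasured amounts): 30, 0, 190 mm in the rack's frame. Each louver ends upward in an upright strip 3 mm thick and 16 mm high; behind it an 8 mm gap, open above, then the panel face, which rises 22 mm above the top louver's edge. The flat of a lip that is down rests on the strip's edge.
- rack_keeper (a point): NOMINAL middle of the keeper at the rack's left end (off by the same unmeasured amounts): a tab over the top louver from y = 151 to 185 mm in the rack's frame, flared mouth from 141 mm, underside 7 mm above the louver's edge. A bin cannot be lowered there; with its lip fully down it slides in from the right, 4 mm to spare. Axes as the rack's.
- rack_home (a point): NOMINAL place of the bin's origin when the bin is home, against the end plate (which faces right at y = 185 mm): -25, 122, 113 mm in the rack's frame. Its y is exact; x and z are off by the same unmeasured amounts. A hung bin leans forward 1 to 3 degrees; its weight alone loads the rack with about 8 to 11 N, all contacts added up. Axes as the rack's.
- onion_a: Red onion, 60 mm across and 67 mm high with its neck, loose in the left half of the bin (bin's +y). Origin: centre of its underside.
- onion_b: Red onion, 55 mm across and 61 mm high, loose in the right half of the bin (bin's -y). Origin: centre of its underside.
- mug: White mug, 84 x 115 x 88 mm with its handle, standing on the worktop near the robot at the left. Origin: centre of its underside. To be left alone.
- canister: Cream canister with a wooden lid, 107 mm across, 150 mm high, at the left. Origin: centre of its underside. To be left alone.
- tin: Food tin, 75 mm across, 58 mm high, on the chopping board at the right. Origin: centre of its underside. To be left alone.
- spice_jar: Spice jar, 45 mm across, 106 mm high, at the back left. Origin: centre of its underside. To be left alone.
- spoon: Wooden spoon, 338 x 52 x 15 mm, lying on the worktop near the robot. Origin: centre of its underside. To be left alone.
Not all that is in view belongs to the job. What is shaped like the onion_b but blue or purple is not meant.

How it is judged:
By the outcome, as a careful person would: the job done as asked, in the order asked, and still so for the second after the job is handed in, with the robot touching nothing.
It also fails if it takes over 59 s, if anything falls off the work surface, if the arm or the gripper's body presses on something with over 40 N, if the wrist force passes 120 N, or if a joint passes its speed limit or range.

### The arm

A 7-joint arm with a two-finger parallel gripper is mounted at the origin on a cart in front of the work surface, level with it; the furniture and walls round the work are solid. World frame = base frame: x ahead of the robot, y to its left, z up, the work surface at z = 0. Lengths are in m, angles in rad, forces in N, time in s.
With the tool pointing down it reaches from about 0.425 to 1.025 m from the base axis. Payload 3.6 kg.
Tool frame: the origin (TCP) lies midway between the tips of the shut fingers; the grasp point (between the pads) lies behind it (env.grip_point_offset is the x of the grasp point in the tool frame, in m); x points along the fingers, y is the direction in which the jaws open and shut, and the axes are right-handed (so a half turn about x gives the same grasp; the last joint's range is limited). The gripper opens to 85 mm and grips with 20 to 120 N. Pads are 22 mm wide; open, the fingers measure 114 mm over their backs; the gripper's body (76 mm by 85 mm) begins 54 mm behind the grasp point. The pads swing forward as they close: fully open they stand 13 mm farther back than shut.
Start: joints at [1.19, 0.591, 0.048, 1.609, -0.033, 0.943, -0.034], TCP at [0.205, -0.695, 0.231] pointing down, gripper open.
Joint ranges: [-2.69, 2.69], [-0.47, 2.24], [-1.27, 1.36], [0.19, 2.51], [-1.53, 4.68], [0.08, 2.07], [-3.09, 3.09]. Speed limits (rad/s): [2.57, 2.57, 3.14, 3.14, 3.14, 3.14, 3.14].

### API

Orientations are given as a rotation vector (axis times angle).
In Python, from cell import env, state, grab_frame, search_frame, trace, mark_of gives the robot as it stands. Calls block until the motion is done:
- env.reach(position, orientation): joint-space move of the TCP to a pose.
- env.move_l(position, ori=None, max_speed=0.15, until_force=None): straight line of the TCP; ori=None keeps the orientation; max_speed is the mean speed in m/s. With until_force (N) it stops when the force on the tool has changed by that much, and returns True; else False.
- env.goto_joints(angles): joint-space move.
- env.gripper_open() and env.close_gripper(): open the fingers fully, or close them until they stop; the grip force is fixed at half the most.
- env.hold(seconds).
- env.solve_ik(position, orientation): joint angles nearest the present ones, or None.
- state(): the state.
- grab_frame(name): name is "side" or "top"; returns a dict with "pixels" (384x512x3 uint8, red, green, blue), "fx", "fy", "cx", "cy" (pixels), "k1" (the pictures are not rectified: a ray, as slopes to the right and down, at radius r is drawn at 1 + k1 r^2 times it, then the intrinsics apply), "world_from_camera" (4x4, takes a point from camera to world coordinates). Camera axes: x right, y up, looking along -z (the intrinsics and any distortion apply to the point x, -y, -z); pixel columns grow to the right and rows downward; lengths in m; the calibration is good to about 2 mm. A picture is of the moment at which its call begins. There is no depth.
A pose or a line that the arm cannot do raises env.MotionError and nothing moves.
- env.hand_in(): hands the job in, once; it reports no verdict.
Trained networks look in a picture, given as the dict that the camera call returned (one of the last four; its "shot" number tells which), for a name from the list of things; names that differ only in an ending like _2 or _b are one class to them, and where a whole thing is asked for, a point or a joint stands for the part that bears it (a point fixed in the world has none). Each returns a list of dicts, best first, with "p" (0 to 1); they miss things now and then, are a little off and sometimes report something else, mostly with a low value. They report only what shows in the picture. A call takes as long as a camera call. They do not tell look-alikes from the thing itself.
- search_frame(picture, name): "point" ([x, y, z] in m, in world coordinates, good to about 4 mm: the middle of the surface that is visible of it).
- trace(picture, name): "mask" (384x512 bool, what is visible of it).
- mark_of(picture, name): "point" ([x, y, z] in m, in world coordinates, good to about 4 mm: a listed point, or the origin of a listed thing).
The state is a dict: "clock": time; "q": joint angles; "dq": joint speeds; "effort": joint torques, N m; "tool_pos": TCP position; "orientation": TCP orientation; "ft_force": force on the tool from outside, world axes, zero at the start; "torque": the same for the moment, N m; "gripper_width": opening from 0.0 (shut) to 1.0 (fully open).
Only numpy, scipy, OpenCV 4.12 (cv2) and the standard library are available. Lean on these libraries where they do the work, as an engineer would, in place of code of your own. Each camera call takes 0.05 s, during which the arm holds its last target. There are 200 camera calls.

## Working session

There is one attempt and no reset: what is moved stays moved. The work goes in short steps, each a Python script; the robot and the scene stay as the last script left them, time stands still between calls to the robot, and variables do not carry over. Pictures are saved under pics/ and viewed, about 8 in all and at most 12, crops included, and the job is handed in when it is done.

```bash
mkdir -p pics; ls; cat > h.py <<'E'
import numpy as np, cv2
from cell import env, state, grab_frame, search_frame, trace, mark_of
def save(f,n,crop=None,s=1):
    im=f["pixels"][:,:,::-1]
    if crop: a,b,c,d=crop; im=im[b:d,a:c]
    cv2.imwrite("pics/"+n,cv2.resize(im,None,fx=s,fy=s,interpolation=cv2.INTER_CUBIC))
def proj(f,p):
    T=np.linalg.inv(f["world_from_camera"]);c=T[:3,:3]@np.array(p)+T[:3,3]
    u=np.array([c[0],-c[1]])/-c[2]; u=u*(1+f["k1"]*(u@u))
    return np.array([f["fx"]*u[0]+f["cx"],f["fy"]*u[1]+f["cy"]])
E
python3 - <<'E'
from h import *
np.set_printoptions(precision=4,suppress=True)
s,t=grab_frame("side"),grab_frame("top")
cv2.imwrite("pics/a.png",np.vstack([s["pixels"],t["pixels"]])[:,:,::-1][:, :] if 0 else cv2.resize(np.hstack([s["pixels"],t["pixels"]])[:,:,::-1],(800,300)))
save(s,"s0.png",None,1.5);save(t,"t0.png",None,1.5)
for n,f in(("side",s),("top",t)):
    print(n,f["world_from_camera"],f["fx"],f["k1"])
    for k in ["bin","bin_grip","bin_lip","rack","rack_louver","rack_gap","rack_keeper","rack_home","onion_a","onion_b"]:
        for r in mark_of(f,k)[:3]: print(n,k,np.array(r["point"]),round(r["p"],2),proj(f,r["point"]))
print(state(),env.grip_point_offset)
E
```

```text
pics
side [[-0.4933  0.7537 -0.4343 -0.0359]
 [-0.8699 -0.4305  0.2409  0.3149]
 [-0.0054  0.4966  0.868   1.2251]
 [ 0.      0.      0.      1.    ]] 472.33925860313036 0.04226764764358906
side bin [ 0.4631  0.0688 -0.0031] 0.56 [243.5396 244.6169]
side bin_grip [0.4569 0.0755 0.1188] 0.66 [241.426  228.3163]
side bin_lip [0.5051 0.0539 0.0641] 0.58 [240.3542 220.0129]
side rack [ 0.6766 -0.0459  0.0003] 0.97 [242.4647 172.3663]
side rack_louver [ 0.7076 -0.0478  0.1922] 0.69 [235.9722 125.9283]
side rack_louver [ 0.7013 -0.0459  0.1911] 0.65 [236.4743 128.0217]
side rack_gap [ 0.7072 -0.0515  0.1934] 0.77 [237.2019 125.2261]
side rack_keeper [0.7092 0.1192 0.1961] 0.85 [180.7326 149.1281]
side rack_home [0.6565 0.0805 0.1147] 0.63 [205.3976 174.0646]
side onion_a [0.4658 0.0975 0.0031] 0.83 [234.1145 247.5689]
side onion_a [ 0.6783 -0.0448 -0.0007] 0.72 [241.895  172.2905]
side onion_a [0.4459 0.0464 0.0011] 0.54 [253.3831 245.2464]
side onion_b [0.4658 0.0975 0.0031] 0.83 [234.1145 247.5689]
side onion_b [ 0.6783 -0.0448 -0.0007] 0.72 [241.895  172.2905]
side onion_b [0.4459 0.046
[... 1055 characters left out ...]
20.5876 247.5412]
top onion_b [0.4455 0.0419 0.0027] 0.72 [239.4274 210.1614]
top onion_b [0.7167 0.3093 0.0046] 0.7 [157.9689 128.4402]
top onion_b [0.3269 0.1025 0.0029] 0.68 [220.5876 247.5412]
{'clock': 1.1, 'q': array([ 1.1905,  0.5912,  0.0484,  1.6085, -0.0333,  0.9427, -0.0337]), 'dq': array([-0.0019, -0.0023,  0.0005,  0.0013,  0.0013,  0.001 , -0.0008]), 'effort': array([  0.0004, -54.8652,   1.5461, -19.8536,   0.0093,   0.0014,
         0.    ]), 'tool_pos': array([ 0.205 , -0.6954,  0.2313]), 'orientation': array([ 2.0674,  0.2986, -2.0676]), 'ft_force': array([-0.9318,  1.0632,  0.8619]), 'torque': array([-0.011 ,  0.0031, -0.013 ]), 'gripper_width': 1.0001903899305808} -0.0187
```

View pics/s0.png

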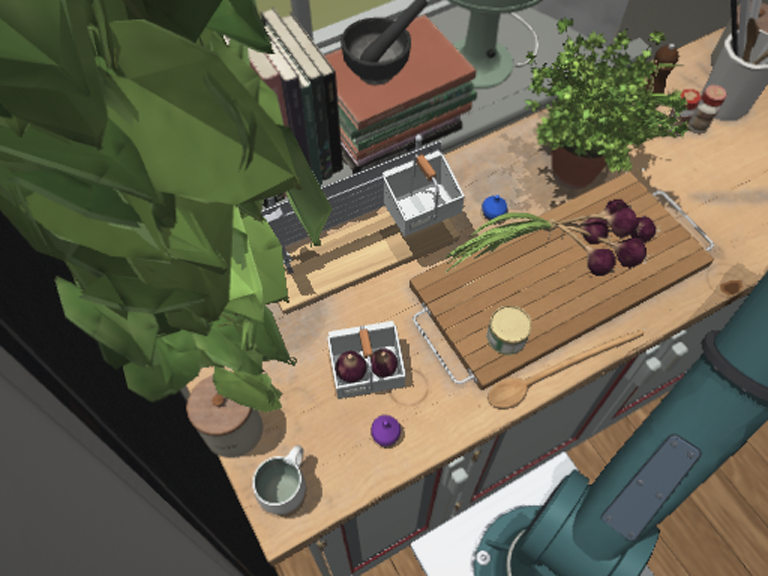

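View pics/t0.png

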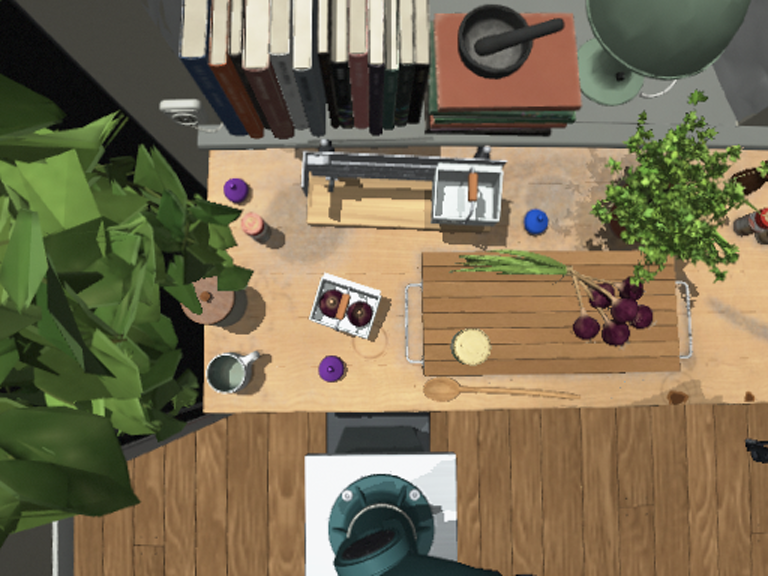

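The target is the bin with two red onions: side (367,358), top (345,305). Look-alikes:
- The empty bolted bin, side (423,190), top (468,190).
- The purple "onions", top (331,368) and (236,190), and the blue one at top (536,221).
- The onion bunch on the board.

Next I measure the yaws and check one close crop.

```bash
cat >> h.py <<'E'
def unproj(f,uv,z):
    K=np.array([[f["fx"],0,f["cx"]],[0,f["fy"],f["cy"]],[0,0,1.]])
    n=cv2.undistortPoints(np.array(uv,float).reshape(-1,1,2),K,np.array([f["k1"],0,0,0.])).reshape(-1,2)
    T=f["world_from_camera"]; d=np.c_[n[:,0],-n[:,1],-np.ones(len(n))]@T[:3,:3].T
    return T[:3,3]+d*((z-T[2,3])/d[:,2])[:,None]
def Rz(a): return np.array([[np.cos(a),-np.sin(a),0],[np.sin(a),np.cos(a),0],[0,0,1]])
E
python3 - <<'E'
from h import *
from scipy.optimize import minimize
np.set_printoptions(precision=4,suppress=True)
s,t=grab_frame("side"),grab_frame("top")
P=np.array([[x,y,z] for y in(-.063,.063) for x,z in((.045,0),(.045,.08),(.054,.08),(.054,.065),(-.045,0),(-.045,.05))])
M=[]
for f in(s,t):
    r=trace(f,"bin"); 
    for q in r[:3]: 
        v,u=np.nonzero(q["mask"]); print(q["p"],u.mean(),v.mean(),len(u))
    near=[q for q in r if np.hypot(*(np.argwhere(q["mask"]).mean(0)[::-1]-proj(f,[.458,.07,.05])))<15]
    M.append((f,near[0]["mask"].astype(np.uint8)))
def cost(p,w=(1,1)):
    c=0;W=P@Rz(p[2]).T+[p[0],p[1],0]
    for (f,m),wi in zip(M,w):
        h=cv2.convexHull((np.array([proj(f,q) for q in W])*4).astype(np.float32)).astype(np.int32)
        a=np.zeros((384*4,512*4),np.uint8); cv2.fillConvexPoly(a,h,1)
        b=cv2.resize(m,None,fx=4,fy=4,interpolation=1 if 0 else 0)
        c+=wi*(1-(a&b).sum()/(a|b).sum())
    return c
for w in((1,1),(1,0),(0,1)):
    r=minimize(cost,[.458,.07,-.27],args=(w,),method="Nelder-Mead",options=dict(initial_simplex=[[.458,.07,-.27],[.468,.07,-.27],[.458,.08,-.27],[.458,.07,-.15]],maxiter=60,xatol=2e-4,fatol=1e-4)); print("bin",r.x,r.fun)
# grip bar
for f in(s,t):
    for q in search_frame(f,"bin_grip")[:1]: print("grip vis",np.array(q["point"]),q["p"])
# board front edge in top view
g=cv2.GaussianBlur(cv2.cvtColor(t["pixels"],cv2.COLOR_RGB2GRAY),(3,3),0).astype(float)
pts=[]
for u in range(212,282):
    d=np.abs(np.diff(g[142:158,u])); k=d.argmax()
    if 0<k<len(d)-1:
        a,b,c=d[k-1:k+2]; pts.append((u,142+k+.5+.5*(a-c)/(a-2*b+c)))
W=unproj(t,pts,0.0)
from numpy.polynomial import polynomial as po
for _ in range(3):
    c=np.polyfit(W[:,1],W[:,0],1); e=np.abs(W[:,0]-np.polyval(c,W[:,1])); W=W[e<max(2*np.median(e),.0015)]
print("board edge",c,"yaw",-np.arctan(c[0]),len(W),e.std())
save(t,"t1.png",(190,85,345,230),5)
save(s,"s1.png",(160,85,320,275),3)
E
```

```text
0.61 244.92146596858638 237.7794502617801 1528
0.55 255.5551330798479 241.0912547528517 263
0.63 229.15167364016736 202.56799163179917 956
bin [ 0.4551  0.0704 -0.3158] 0.6813295767737338
bin [ 0.4527  0.07   -0.3278] 0.3012191928303314
bin [ 0.4572  0.0709 -0.328 ] 0.34428458636722514
grip vis [0.4688 0.0741 0.0477] 0.79
grip vis [0.4712 0.0722 0.0502] 0.87
board edge [0.0486 0.6425] yaw -0.04858357444148044 67 0.0002498137233468531
```

View pics/t1.png

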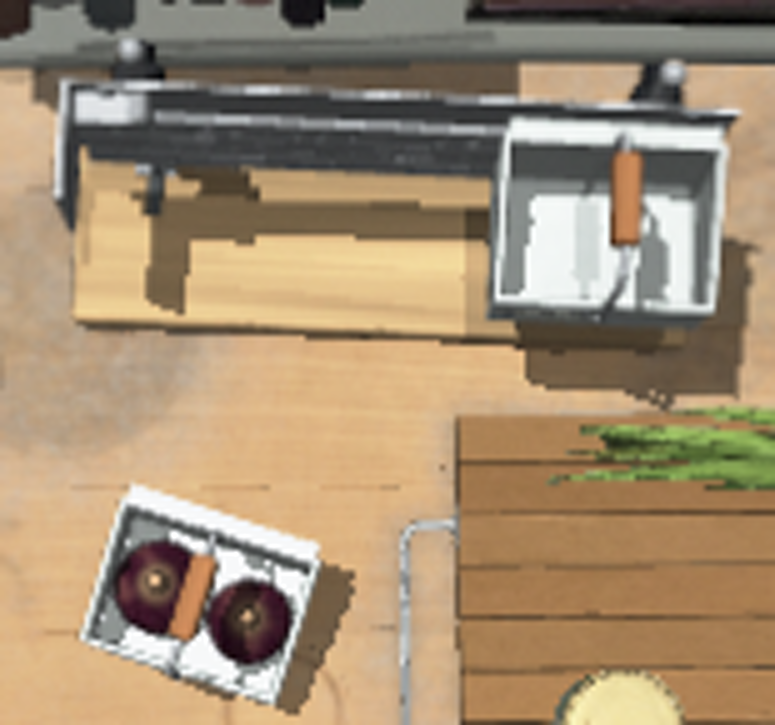

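```bash
cat >> h.py <<'E'
from scipy.spatial.transform import Rotation as R
def ori(yaw,sg=1):
    x=np.array([0,0,-1.]);y=sg*np.array([-np.sin(yaw),np.cos(yaw),0]);return R.from_matrix(np.c_[x,y,np.cross(x,y)]).as_rotvec()
YR=-0.0486; RO=np.array([.675,-.0468,0])
def rk(p): return RO+Rz(YR)@np.array(p)
def rel(p): return Rz(YR).T@(np.array(p)-RO)
E
python3 - <<'E'
from h import *
np.set_printoptions(precision=4,suppress=True)
g=np.array([.4555,.0715,.1013]); yaw=-.31
for sg in(1,-1):
    print(sg,env.solve_ik([.33,-.33,.28],ori(-.8,sg)),env.solve_ik(g+[0,0,.1],ori(yaw,sg)),env.solve_ik(rk([-.027,.122,.23]),ori(YR,sg)))
print(R.from_rotvec(state()["orientation"]).as_matrix())
E
```

```text
1 [ 1.1594  0.2384 -0.5579  2.1018  0.1682  0.8435  1.2726] [ 0.4552  0.4379 -0.9141  2.1871  0.5179  0.7455  0.4539] [ 0.3276  0.6181 -0.7775  1.7445  0.5073  0.9913  0.8782]
-1 [ 0.4449  0.2047  0.2873  2.1293 -0.0791  0.8173 -1.5902] [-0.1308  0.3125 -0.1519  2.2095  0.0797  0.6244 -2.221 ] [-0.0848  0.5108 -0.1446  1.7635  0.092   0.8738 -1.8897]
[[-0.      0.2829 -0.9591]
 [-0.     -0.9591 -0.2829]
 [-1.      0.      0.    ]]
```

```bash
python3 - <<'E'
from h import *
np.set_printoptions(precision=4,suppress=True)
g=np.array([.4555,.0715,.1013]); yaw=-.31; O=ori(yaw,-1)
env.reach([.33,-.33,.28],ori(-.5,-1)); print(state()["clock"])
env.reach(g+[0,0,.10],O); print(state()["clock"])
t=grab_frame("top"); s=grab_frame("side"); save(s,"s2.png",(190,170,310,290),5)
env.move_l(g,max_speed=.12); a=state()
env.close_gripper(); b=state()
print(a["clock"],a["ft_force"],b["clock"],b["ft_force"],b["gripper_width"]*85)
env.move_l(g+[0,0,.02],max_speed=.06); c=state(); print(c["ft_force"],c["torque"],c["gripper_width"]*85,c["clock"])
s=grab_frame("side"); save(s,"s3.png",(190,150,330,290),4)
E
```

```text
2.85
4.425
5.5083 [0.8662 0.5354 0.0382] 6.15 [-0.4914 -0.4267  3.2955] 14.881070587376485
[-0.2686  0.9293 -5.4522] [0.0366 0.0274 0.0233] 15.030898746462805 6.6333
```

View pics/s3.png

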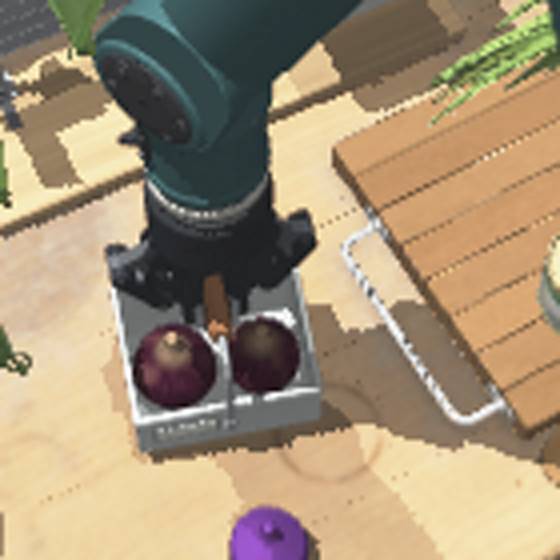

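The bin is gripped, level and clear of the worktop with both onions in it. Next I carry it in front of the rack and feel for the louver's front plane.

```bash
python3 - <<'E'
from h import *
np.set_printoptions(precision=4,suppress=True)
O=ori(YR,-1)
p=state()["tool_pos"]
env.move_l([p[0],p[1],.2113],max_speed=.12)
env.move_l(rk([-.085,.040,.2113]),O,max_speed=.10)
env.hold(.4); a=state()
print(a["clock"],rel(a["tool_pos"]),a["ft_force"],a["torque"])
h=env.move_l(rk([-.014,.040,.2113]),max_speed=.02,until_force=3)
b=state(); print(h,b["clock"],rel(b["tool_pos"]),b["ft_force"]-a["ft_force"],b["torque"]-a["torque"])
t=grab_frame("top"); save(t,"t4.png",(190,85,345,230),5)
E
```

```text
9.6917 [-0.085   0.0401  0.2114] [-0.1484 -0.8584 -3.1521] [-0.0013  0.0645 -0.0116]
True 12.8167 [-0.0183  0.0398  0.2096] [ 0.1152  1.1771 -1.8317] [-0.0074 -0.0822  0.0337]
```

View pics/t4.png

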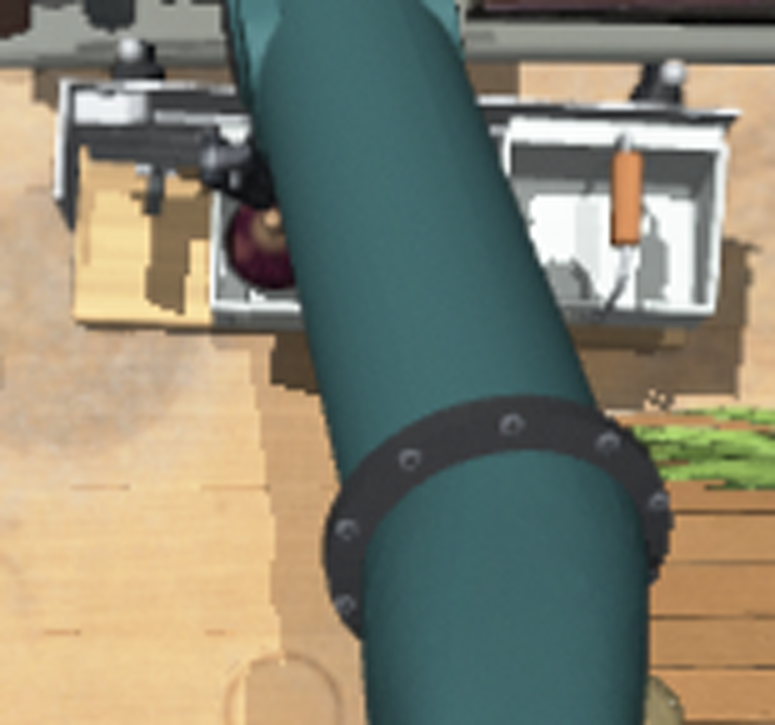

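```bash
python3 - <<'E'
from h import *
np.set_printoptions(precision=4,suppress=True)
for i in range(3):
    env.hold(.15); b=state(); print(b["clock"],rel(b["tool_pos"]),b["ft_force"],b["torque"],b["gripper_width"]*85)
s=grab_frame("side"); save(s,"s4.png",(170,100,290,220),6)
print(np.round(R.from_rotvec(b["orientation"]).as_matrix(),4))
E
```

```text
13.0167 [-0.0197  0.0395  0.208 ] [-0.6947 -0.8732 -4.9367] [-0.0134 -0.0236  0.0238] 14.968410049675782
13.1667 [-0.0196  0.0396  0.2082] [-0.7219  0.808  -3.5955] [ 0.0047  0.0328 -0.0254] 15.556246706284808
13.3167 [-0.0193  0.0396  0.2084] [-0.5819 -0.3491 -3.9375] [-0.032  -0.0019  0.0043] 14.880145115136806
[[-0.0089 -0.0479 -0.9988]
 [-0.0007 -0.9989  0.0479]
 [-1.      0.0011  0.0089]]
```

View pics/s4.png

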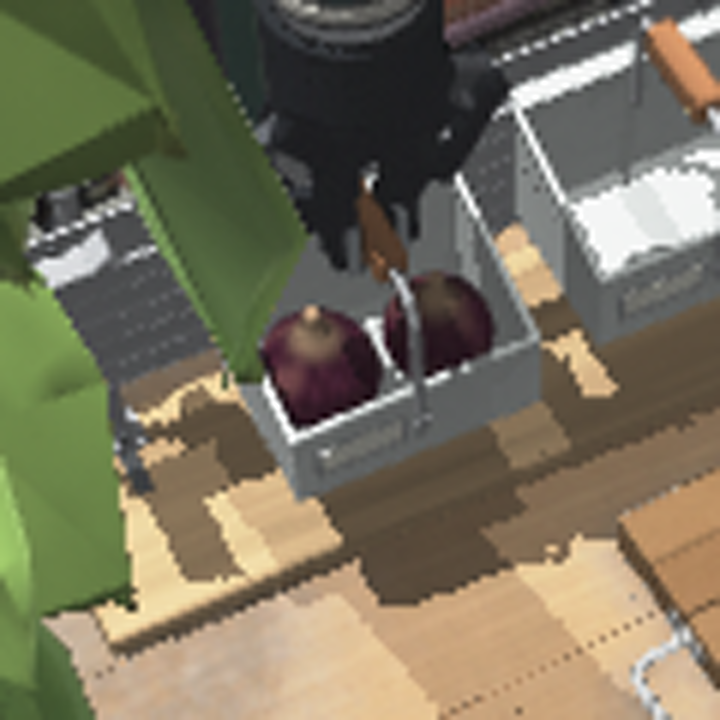

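```bash
python3 - <<'E'
from h import *
np.set_printoptions(precision=1,suppress=True)
s,t=grab_frame("side"),grab_frame("top")
im=cv2.imread("pics/s0.png"); cv2.imwrite("pics/s1b.png",cv2.resize(im[190:310,255:435],None,fx=4.4,fy=4.4,interpolation=cv2.INTER_CUBIC))
for dx,dz in((0,0),(14,0),(4,-14),(14,-8),(14,10)):
    for y in(.0,.1,.17):
        L=rk([.023+dx/1e3,y,.19+dz/1e3]);B=rk([.034+dx/1e3,y,.212+dz/1e3])
        print(dx,dz,y,"top crop L",(proj(t,L)-[190,85])*5,"B",(proj(t,B)-[190,85])*5,"| side crop L",(proj(s,L)*1.5-[255,190])*4.4,"B",(proj(s,B)*1.5-[255,190])*4.4)
E
```

```text
0 0 0.0 top crop L [396.2 156.8] B [398.9 125.9] | side crop L [446.9  14.2] B [433.5 -38.1]
0 0 0.1 top crop L [218.9 149.6] B [218.3 118.5] | side crop L [228.  101.9] B [211.9  49.7]
0 0 0.17 top crop L [ 95.  144.8] B [ 92.1 113.7] | side crop L [ 70.1 165. ] B [ 51.9 112.9]
14 0 0.0 top crop L [397.1 132.9] B [399.7 101.6] | side crop L [432.3  -9.4] B [418.8 -61.7]
14 0 0.1 top crop L [220.1 125.6] B [219.5  94.2] | side crop L [214.2  77.4] B [198.   25.2]
14 0 0.17 top crop L [ 96.3 120.9] B [93.5 89.4] | side crop L [ 56.9 139.9] B [38.7 87.8]
4 -14 0.0 top crop L [395.2 157.3] B [397.8 126.8] | side crop L [443.8  28.3] B [430.6 -23.3]
4 -14 0.1 top crop L [220.2 150.1] B [219.6 119.5] | side crop L [227.2 115.2] B [211.3  63.8]
4 -14 0.17 top crop L [ 97.8 145.4] B [ 95.  114.7] | side crop L [ 71.  177.8] B [ 53.1 126.4]
14 -8 0.0 top crop L [396.3 137.2] B [399.  106.2] | side crop L [433.    2.6] B [419.6 -49.3]
14 -8 0.1 top crop L [220.6 130. ] B [220.   98.9] | side crop L [216.1  89.2] B [200.   37.4]
14 -8 0.17 top crop L [ 97.7 125.3] B [94.9 94.1] | side crop L [ 59.6 151.5] B [41.6 99.8]
14 10 0.0 top crop L [398.  127.4] B [400.7  95.7] | side crop L [431.4 -24.6] B [417.9 -77.5]
14 10 0.1 top crop L [219.4 120.1] B [218.8  88.3] | side crop L [211.8  62.6] B [195.5   9.8]
14 10 0.17 top crop L [ 94.6 115.3] B [91.7 83.5] | side crop L [ 53.3 125.3] B [35.  72.6]
```

View pics/s1b.png

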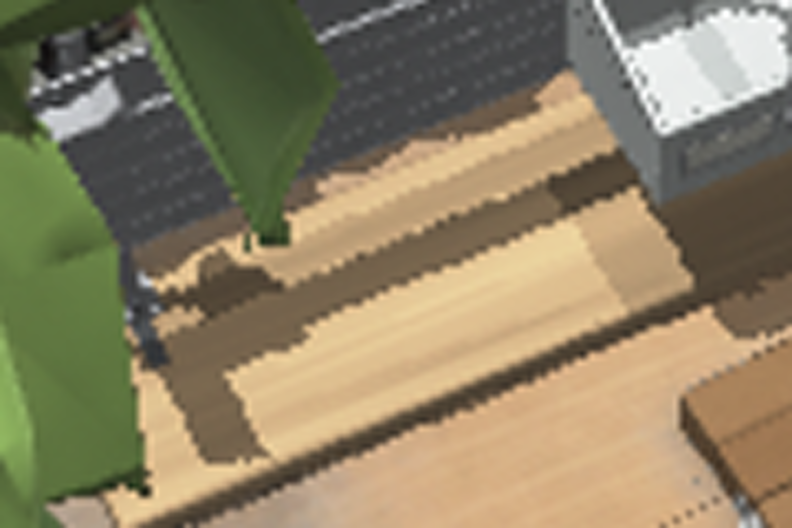

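```bash
python3 - <<'E'
from h import *
np.set_printoptions(precision=4,suppress=True)
O=ori(YR,-1); Z=.2073
env.move_l(rk([-.029,.040,Z]),O,max_speed=.04); env.hold(.3); a=state(); print(a["clock"],rel(a["tool_pos"]))
h=env.move_l(rk([-.012,.040,Z]),O,max_speed=.012,until_force=3)
b=state(); f=Rz(YR).T@(b["ft_force"]-a["ft_force"]); print(h,b["clock"],rel(b["tool_pos"]),f)
for i in range(3): env.hold(.1); b2=state(); print(rel(b2["tool_pos"]),Rz(YR).T@(b2["ft_force"]-a["ft_force"]))
E
```

```text
14.1667 [-0.0288  0.04    0.2074]
True 15.1833 [-0.0187  0.0398  0.2054] [ 0.1002 -0.8399  0.1277]
[-0.0198  0.0396  0.2044] [-0.4798 -0.4643  0.4678]
[-0.0201  0.0395  0.204 ] [-0.6229 -0.5423  0.9545]
[-0.02    0.0395  0.2041] [ 0.15   0.08  -0.223]
```

```bash
python3 - <<'E'
from h import *
np.set_printoptions(precision=4,suppress=True)
O=ori(YR,-1); X=-.0105
env.move_l(rk([-.027,.040,.207]),O,max_speed=.04)
env.move_l(rk([-.027,.040,.232]),O,max_speed=.06)
env.move_l(rk([X,.040,.232]),O,max_speed=.04); env.hold(.3); a=state(); print(a["clock"],rel(a["tool_pos"]))
h=env.move_l(rk([X,.040,.190]),O,max_speed=.014,until_force=3)
b=state(); print(h,b["clock"],rel(b["tool_pos"]),Rz(YR).T@(b["ft_force"]-a["ft_force"]))
for i in range(3): env.hold(.1); b2=state(); print(rel(b2["tool_pos"]),Rz(YR).T@(b2["ft_force"]-a["ft_force"]),b2["torque"]-a["torque"])
t=grab_frame("top"); s=grab_frame("side"); save(s,"s5.png",(170,90,290,210),6)
E
```

```text
17.2583 [-0.0107  0.04    0.2321]
True 18.6917 [-0.0105  0.04    0.2151] [-1.9196 -0.1403  6.8901]
[-0.0106  0.04    0.215 ] [-2.1733  0.0289  9.0084] [ 0.0884 -0.3595 -0.0354]
[-0.0106  0.04    0.2149] [-2.1999  1.1645  9.6109] [ 0.0999 -0.3354  0.0372]
[-0.0107  0.0399  0.215 ] [-3.0459  0.6235  9.9465] [ 0.0178 -0.3191  0.0089]
```

```bash
python3 - <<'E'
from h import *
np.set_printoptions(precision=4,suppress=True)
O=ori(YR,-1)
W=np.array([-.15,-.86,-3.2]) # free-hanging baseline
F=lambda: Rz(YR).T@(state()["ft_force"]-W)
for z in(.2156,.2162,.2168):
    env.move_l(rk([-.0105,.040,z]),O,max_speed=.01); env.hold(.1); print(z,rel(state()["tool_pos"]),F())
    if F()[2]<3: break
h=env.move_l(rk([-.0055,.040,z]),O,max_speed=.008,until_force=3.5); print(h,state()["clock"],rel(state()["tool_pos"]),F())
env.hold(.15); print(rel(state()["tool_pos"]),F())
E
```

```text
0.2156 [-0.0105  0.04    0.2153] [0.7985 1.2644 2.6469]
True 20.1 [-0.0089  0.0399  0.2154] [-0.2348  1.6643  7.6493]
[-0.0089  0.0399  0.2154] [-1.4526  0.0842  8.6838]
```

View pics/s5.png

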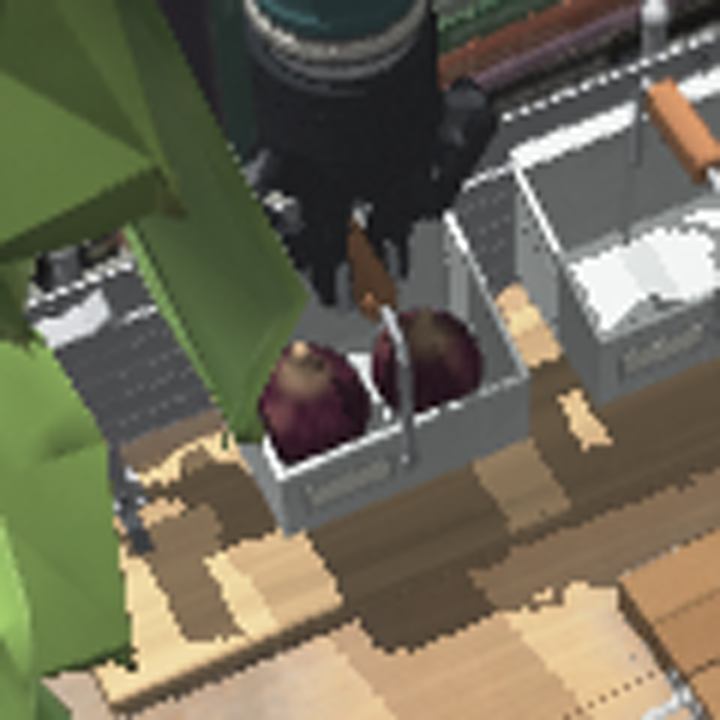

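```bash
python3 - <<'E'
from h import *
np.set_printoptions(precision=1,suppress=True)
s=grab_frame("side")
c=lambda p:(proj(s,rk(p))-[170,90])*6
o=np.array([-.0085,.04,.1137])
print("bin rear right wall top",c(o+[.045,-.063,.08]),"lip rear",c(o+[.054,-.06,.08]),"front right top",c(o+[-.045,-.063,.05]),"front left",c(o+[-.045,.063,.05]))
for n,z in(("seated",.1907),("onedge",.1782)):
    for y in(-.03,-.05): print(n,y,c([.038,y,z]),"paneltop",c([.049,y,z+.022]))
print(np.array(state()["tool_pos"]))
save(s,"s6.png",(225,95,275,145),12)
E
```

```text
bin rear right wall top [438.  189.2] lip rear [423.6 177.9] front right top [526.3 369.1] front left [275.9 473.4]
seated -0.03 [450.2 185.7] paneltop [438.7 138.1]
seated -0.05 [488.7 170.4] paneltop [477.6 122.8]
onedge -0.03 [450.7 202.9] paneltop [439.3 155.9]
onedge -0.05 [488.9 187.6] paneltop [477.9 140.6]
[ 0.7 -0.   0.2]
```

View pics/s6.png

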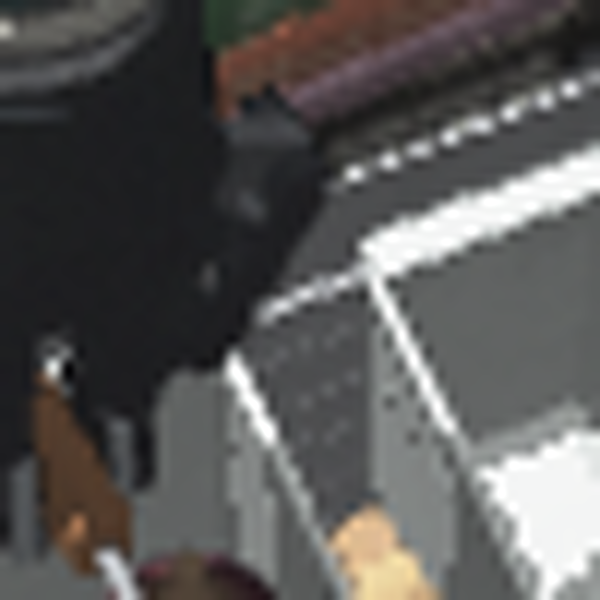

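```bash
python3 - <<'E'
from h import *
np.set_printoptions(precision=4,suppress=True)
O=ori(YR,-1)
W=np.array([-.15,-.86,-3.2])
F=lambda: Rz(YR).T@(state()["ft_force"]-W)
env.move_l(rk([-.0100,.040,.2160]),O,max_speed=.01); env.hold(.15); print(rel(state()["tool_pos"]),F())
h=env.move_l(rk([-.017,.040,.2160]),O,max_speed=.01,until_force=3.5); print(h,state()["clock"],rel(state()["tool_pos"]),F())
env.hold(.1); print(rel(state()["tool_pos"]),F())
env.hold(.1); print(rel(state()["tool_pos"]),F())
E
```

```text
[-0.0105  0.04    0.2155] [-0.4648  1.401   2.5364]
True 21.0583 [-0.0113  0.0399  0.2151] [-1.1774  0.7538  5.9087]
[-0.0113  0.0399  0.2151] [-1.1103  1.7194  7.3241]
[-0.0113  0.0399  0.2151] [-0.7436  0.7626  8.0668]
```

```bash
python3 - <<'E'
from h import *
np.set_printoptions(precision=4,suppress=True)
O=ori(YR,-1)
W=np.array([-.15,-.86,-3.2])
def F():
    a=[]
    for i in range(4): env.hold(.04); a.append(state()["ft_force"])
    return Rz(YR).T@(np.mean(a,0)-W)
for x,z in((-.0105,.2165),(-.0105,.2172),(-.012,.2172),(-.0135,.2172),(-.015,.2172)):
    env.move_l(rk([x,.040,z]),O,max_speed=.012); f=F(); print(x,z,state()["clock"],rel(state()["tool_pos"]),f)
    if f[0]>3: break
E
```

```text
-0.0105 0.2165 21.7917 [-0.0109  0.0399  0.2157] [ 1.3318  0.3441 -0.9828]
-0.0105 0.2172 22.2083 [-0.0108  0.04    0.2171] [ 0.9824  0.7165 -1.1506]
-0.012 0.2172 22.65 [-0.0112  0.04    0.2175] [ 3.4647  0.5552 -1.8179]
```

```bash
python3 - <<'E'
from h import *
np.set_printoptions(precision=4,suppress=True)
O=ori(YR,-1)
W=np.array([-.15,-.86,-3.2])
def F():
    a=[]
    for i in range(4): env.hold(.04); a.append(state()["ft_force"])
    return Rz(YR).T@(np.mean(a,0)-W)
def rep(*k): f=F(); print(*k,round(state()["clock"],2),rel(state()["tool_pos"]),f)
X,Z=-.0097,.2160
env.move_l(rk([X,.040,Z]),O,max_speed=.012); rep()
h=env.move_l(rk([X,.080,Z]),O,max_speed=.03,until_force=6); rep(h)
if not h:
    h=env.move_l(rk([X,.114,Z]),O,max_speed=.03,until_force=6); rep(h)
    if not h:
        h=env.move_l(rk([X,.128,Z]),O,max_speed=.01,until_force=4); rep(h)
E
```

```text
23.18 [-0.0105  0.04    0.2157] [ 0.3645  0.9358 -0.267 ]
False 24.83 [-0.0097  0.0797  0.216 ] [ 0.2722  1.1913 -1.1324]
False 26.28 [-0.0097  0.1136  0.216 ] [-0.0848  0.961  -1.2244]
True 27.45 [-0.0102  0.1222  0.2152] [0.0675 0.3386 7.5228]
```

```bash
python3 - <<'E'
from h import *
np.set_printoptions(precision=4,suppress=True)
O=ori(YR,-1)
W=np.array([-.15,-.86,-3.2])
def F():
    a=[]
    for i in range(4): env.hold(.04); a.append(state()["ft_force"])
    return Rz(YR).T@(np.mean(a,0)-W)
def rep(*k): f=F(); print(*k,round(state()["clock"],2),rel(state()["tool_pos"]),f); return f
for y in(.122,.123,.124,.125,.126):
    env.move_l(rk([-.0097,y,.2162]),O,max_speed=.01); f=rep(y)
    if f[1]<-4: break
t=grab_frame("top"); save(t,"t7.png",(190,85,345,205),5)
E
```

```text
0.122 28.11 [-0.0103  0.122   0.2156] [0.5404 1.3836 1.6403]
0.123 28.52 [-0.0102  0.1224  0.2158] [0.0236 0.0558 0.1087]
0.124 28.94 [-0.0101  0.1227  0.216 ] [-0.9629 -2.6004  0.9762]
0.125 29.36 [-0.0102  0.1229  0.2161] [-1.4418 -4.7707  1.7927]
```

View pics/t7.png

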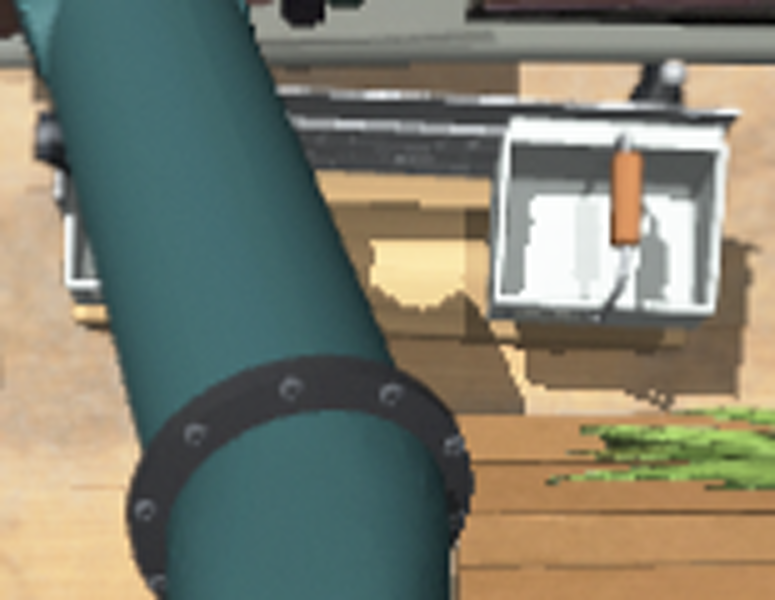

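```bash
python3 - <<'E'
from h import *
np.set_printoptions(precision=4,suppress=True)
O=ori(YR,-1)
env.move_l(rk([-.0102,.1240,.2154]),O,max_speed=.01); env.hold(.2); s=state(); print(s["clock"],s["ft_force"],rel(s["tool_pos"]))
env.gripper_open(); env.hold(.2); s=state(); print(s["clock"],s["ft_force"],s["gripper_width"])
env.move_l(rk([-.0102,.1235,.30]),O,max_speed=.06); print(state()["ft_force"])
p=rk([-.15,.0,.33]); env.move_l(p,O,max_speed=.2)
env.reach([.40,-.25,.33],ori(-.5,-1)); print(state()["clock"])
t=grab_frame("top"); s=grab_frame("side"); save(t,"t8.png",(190,85,345,205),5); save(s,"s8.png",(150,80,290,220),4)
for f in(t,s):
  for k in("bin","bin_grip","bin_lip"):
    print(k,[(rel(r["point"]),round(r["p"],2)) for r in mark_of(f,k)[:2]])
E
```

```text
29.8917 [-1.825 -4.814 -0.608] [-0.0102  0.1227  0.2157]
30.775 [ 0.5739  0.0892 -0.9684] 0.998259302792587
[-0.2498 -0.7236 -0.0091]
34.3917
bin [(array([-0.004 ,  0.1195,  0.1145]), 0.95)]
bin_grip [(array([-0.0151,  0.1214,  0.233 ]), 0.74)]
bin_lip [(array([0.0414, 0.1219, 0.1814]), 0.77)]
bin [(array([-0.0035,  0.1177,  0.1127]), 0.7)]
bin_grip [(array([-0.0103,  0.1267,  0.2317]), 0.82)]
bin_lip [(array([0.0412, 0.1216, 0.1781]), 0.84)]
```

View pics/t8.png

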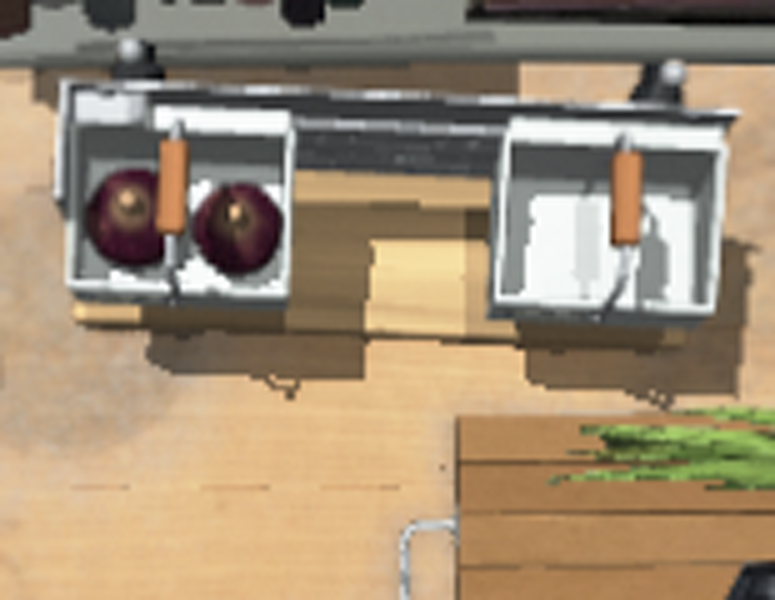

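View pics/s8.png

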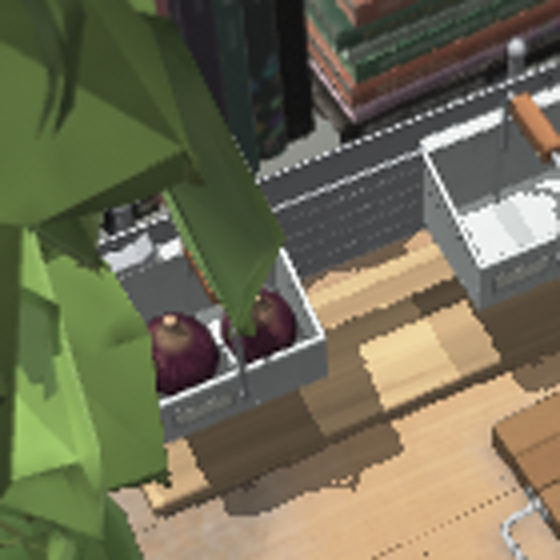

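Both views show the bin hanging on the louver at top (70–290, 110–300), with both onions in it. Its lip runs under the keeper at (110,107), and its left side is against the end plate at x≈65.

```bash
python3 -c "
from h import *
print(state()['clock'],env.hand_in())"
```

```text
the job is handed in; nothing more can be done
34.7917 None
```

The onion bin is hanging by its rear lip on the top louver, slid left under the keeper and against the end plate, with both onions still in it. I handed it in at 34.8 s of the 59 s allowed, with the gripper open and well clear.

**How it went:** I lifted the bin by its handle and felt for the louver's front plane with two light touches, which agreed to 0.4 mm. I then lowered the lip into the gap. A gentle pull away from the panel was resisted with about 3.5 N, so the lip was hooked. I slid it left until the end plate resisted with about 4.8 N. The highest contact force I read on the rack was about 10 N, downward as the lip landed.

**Last checks:**
- **Position:** the arm stopped with the bin's y at 122.8 mm, against 122 mm for home. After release, both cameras put the bin's underside at about 113 mm, with y at 118–120 mm for its origin and about 122 mm for its lip, all within the networks' 4 mm accuracy.
- **Pictures:** the last crops show both onions in the bin and the lip under the keeper. I did not check the rest of the worktop in a final picture; the arm kept clear of it on the planned paths.

**What disagreed:**
- **Panel height:** my first estimate from the pictures put the panel about 11 mm too low. I settled that from the arm's own position, a same-frame comparison and the pull test.
- **Early stops:** several force stops tripped on a small vertical sag of the arm rather than on sideways contact, so I repeated those checks in small steps.

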